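# Click the long medal case shut on the market stall

### The job

Three clear flip-lid medal cases stand half open on low wooden risers on the stall. Shut the long one, with its eight compartments: press the free front edge of its lid straight down past the spring catch until it clicks and stays fully shut, without leaning on the thin plastic so hard that it could crack. Leave the two short cases where they are with their lids as they are.

Things in the scene. Friction and masses are not known exactly. Their poses are not given: they have to be found in the camera images.
- long_lid (a joint): lid angle of the long case, rad: 0 shut, grows as it opens; starts 0.25 to 0.42. Flat 5 mm clear lid, hinged on the rear top edge; shut, its top is 40.5 mm above the case's foot. Pressing the front edge takes 1 to 2 N, then about 10 N at the spring catch some 10 mm before shut; then it snaps home on a hard stop. Short of the click it rises again; once clicked it stays. Up to 50 N is safe.
- long_press (a point): point to press on the lid top of the long case (240 mm wide, 120 deep, 35 high, 2 x 4 compartments): mid-width, 112 mm from the hinge; moves with the lid. Axes: x from free edge to hinge, y along the hinge, z up out of the lid; hinge line at (+112, 0, -5) mm. Lid ends 8 mm beyond it, its 44 mm wide grey tab 22 mm. Free edge faces the robot within 0.22 rad. Fixed on a 6 to 52 mm high wooden riser.
- short_a_press (a point): the same point on the lid of one of the two short cases (130 mm wide, 120 mm deep, 35 mm high, two rows of two compartments, same clear plastic with grey rims and lid, also half open on risers); to be left alone.
- short_b_press (a point): the same point on the lid of the other short case, alike in every way; to be left alone.

How it is judged:
At the end, for the whole second after the job is handed in: The long case's lid is clicked shut (opening angle under 0.02 rad) and stays so when let go; the lids of both short cases are within 20 mm of where they were (value of joint long_lid below 0.02 rad and distance of each of short_a_press, short_b_press from where it was at the start of the episode below 0.02 m); the robot touches nothing.
It fails at once if the lid of a short case was moved by more than 20 mm (distance of any of short_a_press, short_b_press from where it was at the start of the episode above 0.02 m).
It fails at once if the gripper's fingers pressed on something with over 60 N, enough to crack the thin plastic (contact force between the fingers and anything else above 60 N).
It also fails if it takes over 26 s, if anything falls off the work surface, if the arm or the gripper's body presses on something with over 40 N, if the wrist force passes 120 N, or if a joint passes its speed limit or range.

### The arm

A 6-joint arm with a two-finger parallel gripper is mounted at the origin on the work surface. World frame = base frame: x ahead of the robot, y to its left, z up, the work surface at z = 0. Lengths are in m, angles in rad, forces in N, time in s.
With the tool pointing down it reaches from about 0.375 to 0.9 m from the base axis. Payload 3.1 kg.
Tool frame: the origin (TCP) lies midway between the tips of the shut fingers; the grasp point (between the pads) lies arm.tcp_to_grasp behind it (arm.tcp_to_grasp is the distance from the TCP to the grasp point, in m); z points along the fingers, y is the direction in which the jaws open and shut (so a half turn about z gives the same grasp; the last joint's range is limited). The gripper opens to 87 mm and grips with 3 to 60 N. Pads are 19 mm wide; open, the fingers measure 117 mm over their backs; the gripper's body (75 mm by 190 mm) begins 51 mm behind the grasp point.
Start: joints at [0.93, 0.527, 1.433, -0, 1.181, -0.178], TCP at [0.278, 0.56, 0.223] pointing down, gripper open.
Joint ranges: [-3.08, 3.08], [-0.75, 2.2], [0.22, 2.44], [-1.43, 4.57], [0, 2.65], [-2.85, 2.85]. Speed limits (rad/s): [2.79, 2.79, 3.14, 3.14, 3.14, 3.14].

### API

Orientations are given as a unit quaternion [w, x, y, z].
In Python, from cell import arm gives the robot as it stands.
- The arm moves only by the tool arm_command, never from a script. Its argument "increments" is a list of rows, each a list of 7 numbers: the shift along the tool's x, y, z in m, then the turn, a rotation vector about the tool's x, y, z in degrees, then the opening, from 0 (shut) to 1 (fully open). A call has 1 to 10 rows; each row is the pose to reach, as a shift and turn from the pose measured when the call began, along the tool's axes at that moment; what a row does not reach only later rows make up. A row lasts 1/12 s, in which the tool goes at most 41.7 mm and 7.16 degrees, less where a joint would pass 70% of its speed; a pose out of reach is approached as far as the arm can. A call with a gripper value outside its range is refused whole. The fingers move at their own pace and stop on an object; "newtons" is the grip in N (left out, the last holds). Time passes only in rows, so rows that repeat a pose let the fingers close. It gives the time, the measured TCP pose, the force and the opening at its end, in the units of the state.
- arm.sense(): the state, without advancing time (a new reading comes with each control period).
- arm.grab_frame(name): name is "scene" or "top" or "wrist"; returns a dict with "color" (384x512x3 uint8, red, green, blue), "intrinsics" (3x3 intrinsics, pixels), "world_to_cam" (4x4, takes a point from world to camera coordinates). Camera axes: x right, y down, z forward; pixel columns grow to the right and rows downward; lengths in m; the calibration is good to about 2 mm. A picture is of the moment at which its call begins. There is no depth.
- arm.sign_off(): hands the job in, once; it reports no verdict.
The state is a dict: "t": time; "q": joint angles; "joint_vel": joint speeds; "effort": joint torques, N m; "ee_pos": TCP position; "ee_rot": TCP orientation; "wrist_force": force on the tool from outside, world axes, zero at the start; "ft_torque": the same for the moment, N m; "gripper_width": finger opening in m.
Only numpy, scipy, OpenCV 4.12 (cv2) and the standard library are available. Lean on these libraries where they do the work, as an engineer would, in place of code of your own. Each camera call takes 0.05 s, during which the arm holds its last target. There are 200 camera calls.

## Working session

There is one attempt and no reset: what is moved stays moved. The work goes in short steps, Python scripts to look and compute and a tool call to move; the robot and the scene stay as the last step left them, time stands still between calls to the robot, and variables do not carry over. Pictures are saved under pics/ and viewed, about 8 in all and at most 12, crops included, and the job is handed in when it is done.

Besides the shell and the picture viewer there is one more tool, called after "Call:" by a JSON object that holds its "op" and its "data". arm_command: Moves the arm, as the interface text tells. Its arguments: {"type":"object","properties":{"increments":{"type":"array"},"newtons":{"type":"number"}},"required":["increments"]}

```bash
mkdir -p pics; python3 - <<'E'
from cell import arm
import cv2,numpy as np,pickle
d={}
for n in("scene","top"):
    f=arm.grab_frame(n); d[n]=f
    cv2.imwrite(f"pics/{n}0.png",cv2.resize(f["color"][:,:,::-1],(800,600),interpolation=cv2.INTER_CUBIC))
pickle.dump(d,open("f0.pkl","wb"))
s=arm.sense();print(s,arm.tcp_to_grasp)
for n in d: print(n,d[n]["intrinsics"],d[n]["world_to_cam"])
E
```

```text
{'t': 0.1, 'q': array([ 9.30487543e-01,  5.28373502e-01,  1.43375276e+00, -1.97474284e-05,
        1.18142058e+00, -1.78532346e-01]), 'joint_vel': array([-2.56426598e-04, -2.76550251e-03, -2.98138180e-03, -1.32341649e-03,
        1.35041229e-03, -3.66497096e-05]), 'effort': array([-9.61966471e-04, -4.40982449e+01, -1.77151358e+01,  6.34430023e-02,
        5.34508377e-02, -2.95286611e-05]), 'ee_pos': array([0.27806124, 0.559007  , 0.22167612]), 'ee_rot': array([-3.80582272e-04,  2.28838496e-01,  9.73463912e-01, -8.99971535e-04]), 'wrist_force': array([-0.32921567,  0.11470246, -0.25208328]), 'ft_torque': array([-0.01675345, -0.00188767, -0.03326713]), 'gripper_width': 0.08706669086010234} 0.0187
scene [[364.62362091   0.         256.73409524]
 [  0.         364.62362091 184.37208663]
 [  0.           0.           1.        ]] [[-0.54944486  0.8355218   0.00369551  0.31634781]
 [ 0.47326895  0.31486382 -0.82272552 -0.14573881]
 [-0.6885687  -0.45029334 -0.56842683  1.30826563]
 [ 0.          0.          0.          1.        ]]
top [[410.39294019   0.         252.03552098]
 [  0.         410.39294019 192.58237593]
 [  0.           0.           1.        ]] [[ 1.98310544e-02 -9.99555828e-01 -2.22458050e-02 -2.12532654e-04]
 [-9.91176512e-01 -1.67384663e-02 -1.31487434e-01  5.46720527e-01]
 [ 1.31056670e-01  2.46570539e-02 -9.91068201e-01  1.04048574e+00]
 [ 0.00000000e+00  0.00000000e+00  0.00000000e+00  1.00000000e+00]]
```

View pics/top0.png

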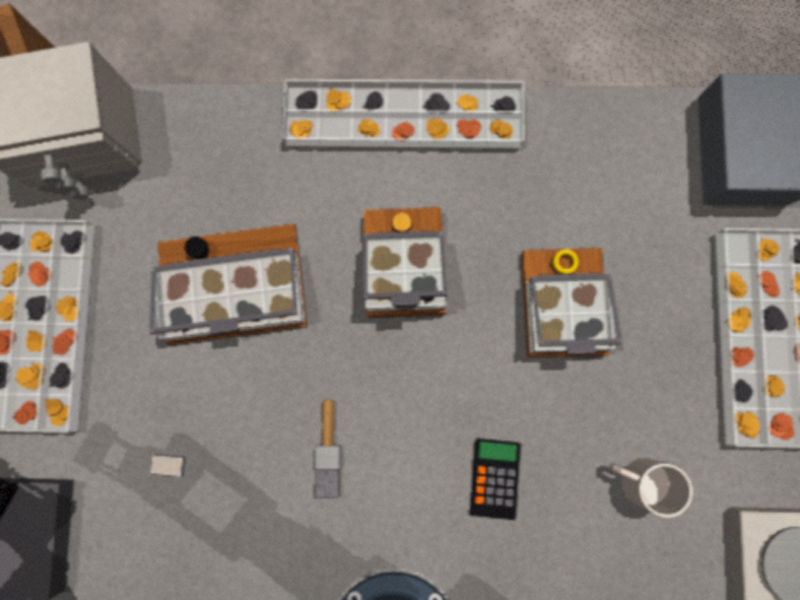

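View pics/scene0.png

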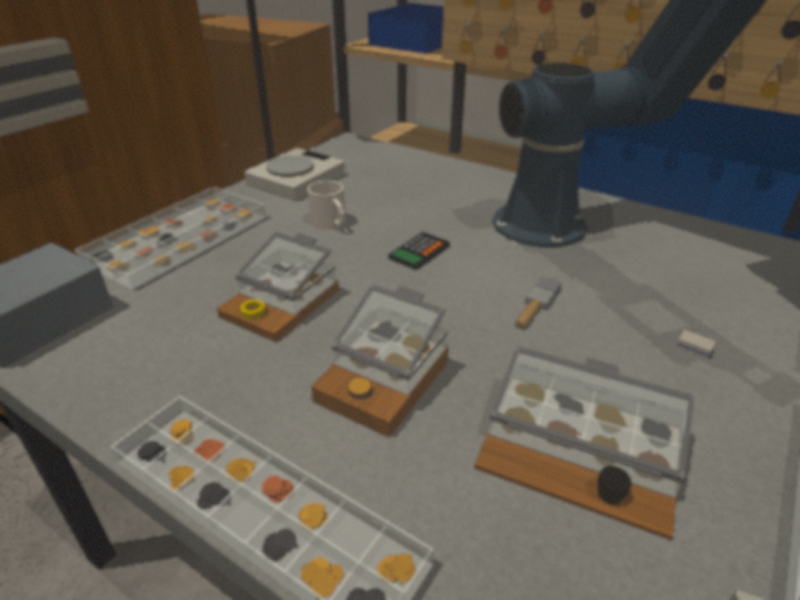

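The top view shows the long case at about (228,295) of 800x600, with its tab at (224,326). The short cases are at (405,275) and (570,310). In the scene view the long case's lid runs from (520,352) to (690,475). I'll crop in for exact corners.

```bash
python3 - <<'E'
import cv2,numpy as np,pickle
d=pickle.load(open("f0.pkl","rb"))
# crops x6 and x5
c=d["top"]["color"][132:228,84:209,::-1]; cv2.imwrite("pics/topc.png",cv2.resize(c,None,fx=6,fy=6,interpolation=cv2.INTER_CUBIC))
c=d["scene"]["color"][218:338,298:453,::-1]; cv2.imwrite("pics/scenec.png",cv2.resize(c,None,fx=5,fy=5,interpolation=cv2.INTER_CUBIC))
E
```

```text
(no output)
```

View pics/topc.png

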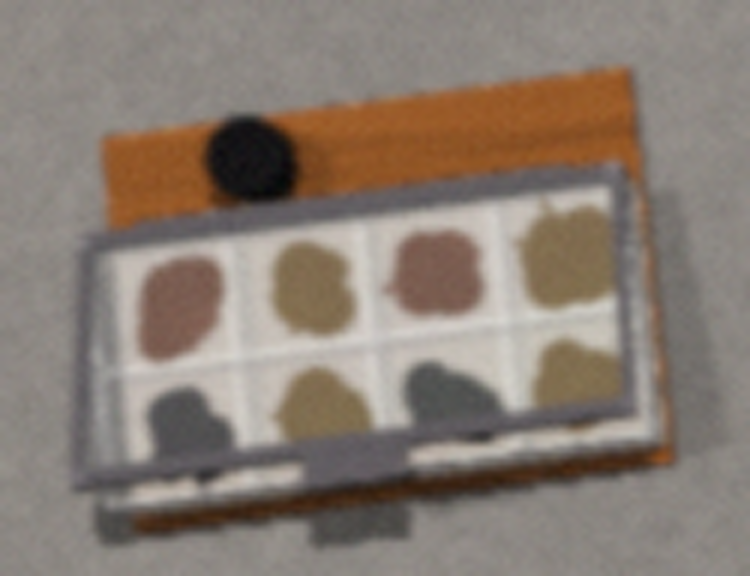

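View pics/scenec.png

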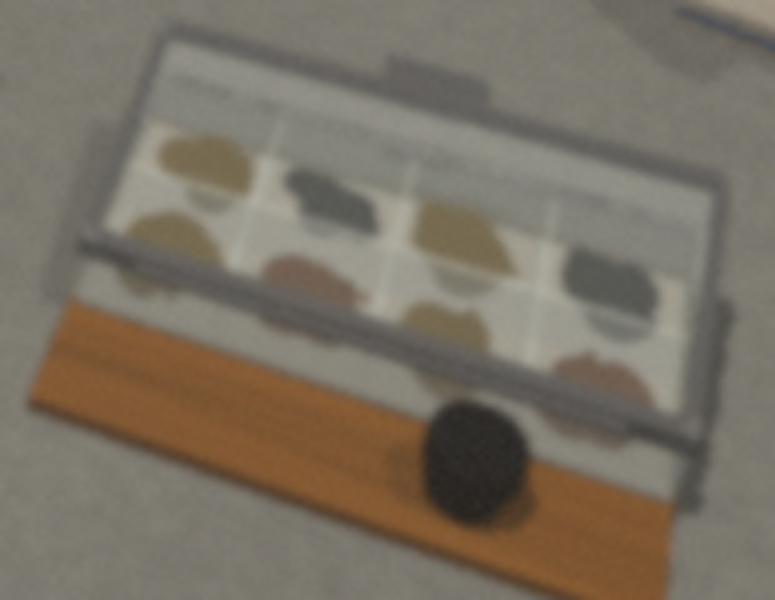

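Top crop (x6): lid corners at rear (90,237) and (625,165), front (75,488) and (632,413), tab end (305,482) to (408,472). Scene crop (x5): lid front corners (170,28) and (722,182), rear (85,240) and (697,448), tab (390,58) to (490,88). Next I fit pose, riser height and lid angle to both views together.

```bash
cat > fit.py <<'E'
import numpy as np,pickle
from scipy.optimize import least_squares
d=pickle.load(open("f0.pkl","rb"))
def proj(n,P):
    f=d[n];c=f["world_to_cam"]@np.r_[P,1];p=f["intrinsics"]@c[:3];return p[:2]/p[2]
# (u from hinge, v along y(left +), w above lid underside)
T=lambda x,y:np.array([84+(x+.5)/6-.5,132+(y+.5)/6-.5]); S=lambda x,y:np.array([298+(x+.5)/5-.5,218+(y+.5)/5-.5])
obs=[("top",0,.12,5,T(90,237)),("top",0,-.12,5,T(625,165)),("top",.12,.12,5,T(75,488)),("top",.12,-.12,5,T(632,413)),
("top",.134,.022,5,T(305,482)),("top",.134,-.022,5,T(408,472)),
("scene",.12,-.12,5,S(170,25)),("scene",.12,.12,5,S(725,180)),("scene",.134,-.022,5,S(390,57)),("scene",.134,.022,5,S(490,85)),
("scene",0,-.12,5,S(80,238)),("scene",0,.12,5,S(700,445))]
foot=[("scene",0,-.12,S(75,298)),("scene",0,.12,S(675,500))]
def pt(p,u,v,w):
    x,y,yaw,h,a=p   # hinge centre, hinge height h
    r=-u*np.cos(a)+w*np.sin(a); z=h+u*np.sin(a)+w*np.cos(a)
    c,s=np.cos(yaw),np.sin(yaw); return np.array([x+c*r-s*v,y+s*r+c*v,z])
def res(p): 
    r=[proj(n,pt(p,u,v,w/1000))-o for n,u,v,w,o in obs]
    r+=[proj(n,pt([*p[:3],p[3]-.0355,0],u,v,0))-o for n,u,v,o in foot]
    return np.ravel(r)
if __name__=="__main__":
    f=least_squares(res,[.6,.3,.1,.06,.3],loss="soft_l1"); p=f.x
    sd=np.sqrt(np.diag(np.linalg.inv(f.jac.T@f.jac)))
    print(p,sd,"riser",p[3]-.0355); print(res(p).reshape(-1,2).round(1).tolist())
    for a in (p[4],.09,0): print(a,pt([*p[:4],a],.112,0,.005))
E
python3 fit.py
```

```text
[0.61346767 0.29898344 0.1489551  0.0447785  0.25892161] [0.0013046  0.00085515 0.00694395 0.00228381 0.02281897] riser 0.009278504617947991
[[-1.3, -0.7], [-0.1, -0.7], [0.0, 0.1], [1.5, 0.2], [0.2, 1.2], [0.5, 0.6], [-1.0, -1.2], [2.0, 0.0], [0.1, -0.2], [0.7, -0.0], [0.4, 0.2], [-0.0, -0.4], [-0.2, 0.8], [-1.0, 1.3]]
0.25892160552461463 [0.50766589 0.28310612 0.07828812]
0.09 [0.50360057 0.28249605 0.05982467]
0 [0.50270788 0.28236209 0.0497785 ]
```

The fit agrees with the given facts: riser 9 mm, lid 0.26 rad, yaw 0.15, residuals 1–2 px. The press point is near (0.507, 0.283, 0.078) and goes to z≈0.050 when shut. I'll shut the fingers and move above it.

Call:
{"op": "arm_command", "data": {"increments": [[-0.327,-0.145,0,0,0,0,0],[-0.327,-0.145,0,0,0,0,0],[-0.327,-0.145,0,0,0,0,0],[-0.327,-0.145,0,0,0,0,0],[-0.327,-0.145,0,0,0,0,0],[-0.327,-0.145,0,0,0,0,0],[-0.327,-0.145,0,0,0,0,0],[-0.327,-0.145,0,0,0,0,0],[-0.327,-0.145,0.04,0,0,0,0],[-0.327,-0.145,0.09,0,0,0,0]], "newtons": 10}}

```text
t: 0.93
ee_pos: [0.5126, 0.2812, 0.1471]
ee_rot: [0.005, 0.231, 0.973, 0.002]
wrist_force: [-0.1, 1.1, -0.3]
gripper_width: 0.0287
```

Call:
{"op": "arm_command", "data": {"increments": [[0.005,0.002,0.02,0,0,0,0],[0.005,0.002,0.03,0,0,0,0],[0.005,0.002,0.03,0,0,0,0],[0.005,0.002,0.03,0,0,0,0],[0.005,0.002,0.03,0,0,0,0]]}}

```text
t: 1.35
ee_pos: [0.5102, 0.2861, 0.1185]
ee_rot: [0.006, 0.231, 0.973, 0.002]
wrist_force: [1.7, 0.4, 0.2]
gripper_width: 0.002
```

```bash
python3 - <<'E'
from cell import arm
import cv2,numpy as np
s=arm.sense();print(s["ee_pos"],s["ee_rot"],s["wrist_force"],s["gripper_width"])
a=arm.grab_frame("top")["color"][120:240,64:224,::-1];b=arm.grab_frame("wrist")["color"][:,:,::-1]
cv2.imwrite("pics/near.png",np.hstack([cv2.resize(a,(400,300)),cv2.resize(b,(400,300))]))
E
```

```text
[0.51022677 0.28613783 0.11847023] [0.00628496 0.23075863 0.97298798 0.00231408] [1.69906049 0.38497305 0.17351221] 0.0019912554815907767
```

View pics/near.png

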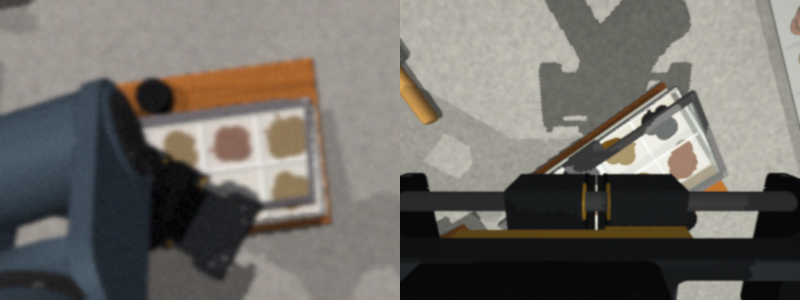

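The pictures show the shut fingers over the lid's front edge at mid-width. In the wrist view the tab is at (580,158), just ahead of the fingertips. I'll go down gently to find contact.

Call:
{"op": "arm_command", "data": {"increments": [[0.003,-0.006,0.015,0,0,0,0],[0.003,-0.006,0.026,0,0,0,0],[0.003,-0.006,0.03,0,0,0,0],[0.003,-0.006,0.034,0,0,0,0],[0.003,-0.006,0.038,0,0,0,0],[0.003,-0.006,0.042,0,0,0,0],[0.003,-0.006,0.046,0,0,0,0],[0.003,-0.006,0.046,0,0,0,0]]}}

```text
t: 2.12
ee_pos: [0.5056, 0.2823, 0.0721]
ee_rot: [0.006, 0.231, 0.973, 0.002]
wrist_force: [-0.9, -0.4, -0.4]
gripper_width: 0.0007
```

Call:
{"op": "arm_command", "data": {"increments": [[0,0,0.003,0,0,0,0],[0,0,0.006,0,0,0,0],[0,0,0.008,0,0,0,0],[0,0,0.008,0,0,0,0]]}}

```text
t: 2.45
ee_pos: [0.5054, 0.2822, 0.0637]
ee_rot: [0.006, 0.231, 0.973, 0.002]
wrist_force: [-0.2, 0.4, 0.3]
gripper_width: 0.0004
```

```bash
python3 - <<'E'
from cell import arm
import cv2,numpy as np
s=arm.sense();print(s["ee_pos"],s["wrist_force"],s["ft_torque"])
a=arm.grab_frame("scene")["color"][188:338,268:468,::-1];b=arm.grab_frame("wrist")["color"][:,:,::-1]
cv2.imwrite("pics/near2.png",np.hstack([cv2.resize(a,(400,300),interpolation=2),cv2.resize(b,(400,300))]))
E
```

```text
[0.50538676 0.28221042 0.06366235] [-0.19038259  0.35839129  0.32357947] [-0.01690686  0.01395126 -0.00021697]
```

View pics/near2.png

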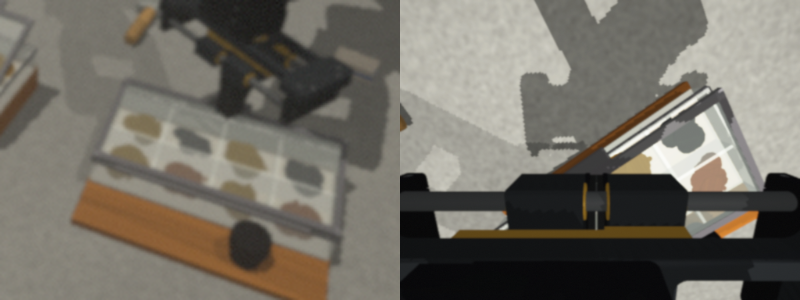

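The lid's front edge has moved down with the fingertip, from about (128,70) to (125,82) in this crop. The fingers are therefore on the lid near its front edge, and the light 1–2 N is lost in the sensor noise. I'll press on through the catch.

Call:
{"op": "arm_command", "data": {"increments": [[0,0,0.002,0,0,0,0],[0,0,0.004,0,0,0,0],[0,0,0.006,0,0,0,0],[0,0,0.006,0,0,0,0]]}}

```text
t: 2.88
ee_pos: [0.5055, 0.2823, 0.0582]
ee_rot: [0.006, 0.231, 0.973, 0.002]
wrist_force: [-1.0, -0.7, 3.3]
gripper_width: 0.0005
```

Call:
{"op": "arm_command", "data": {"increments": [[0,0,0.002,0,0,0,0],[0,0,0.004,0,0,0,0],[0,0,0.004,0,0,0,0]]}}

```text
t: 3.13
ee_pos: [0.5051, 0.2822, 0.0542]
ee_rot: [0.006, 0.231, 0.973, 0.002]
wrist_force: [-1.5, -0.9, 3.0]
gripper_width: 0.0004
```

Call:
{"op": "arm_command", "data": {"increments": [[0,0,0.002,0,0,0,0],[0,0,0.003,0,0,0,0],[0,0,0.003,0,0,0,0]]}}

```text
t: 3.38
ee_pos: [0.5051, 0.2822, 0.0507]
ee_rot: [0.006, 0.231, 0.973, 0.002]
wrist_force: [-1.6, 0.3, 0.3]
gripper_width: 0.0004
```

Call:
{"op": "arm_command", "data": {"increments": [[0,0,0.002,0,0,0,0],[0,0,0.003,0,0,0,0],[0,0,0.003,0,0,0,0]]}}

```text
t: 3.63
ee_pos: [0.5053, 0.2823, 0.0498]
ee_rot: [0.006, 0.231, 0.973, 0.002]
wrist_force: [-5.0, -0.9, 16.7]
gripper_width: 0.0007
```

Call:
{"op": "arm_command", "data": {"increments": [[0,0,0.002,0,0,0,0],[0,0,0.003,0,0,0,0],[0,0,0.003,0,0,0,0]]}}

```text
t: 3.88
ee_pos: [0.5053, 0.2823, 0.0497]
ee_rot: [0.006, 0.231, 0.973, 0.002]
wrist_force: [-6.2, -1.5, 20.6]
gripper_width: 0.0003
```

There is a firm stop at z=0.0497, where 0.0498 was predicted for shut, at 21 N, well above the 10 N catch. I'll lift off straight up and clear the view.

Call:
{"op": "arm_command", "data": {"increments": [[0,0,-0.02,0,0,0,0],[0,0,-0.06,0,0,0,0],[0,0,-0.1,0,0,0,0],[0,0,-0.14,0,0,0,0],[0.12,0.05,-0.15,0,0,0,0],[0.25,0.1,-0.15,0,0,0,0],[0.25,0.1,-0.15,0,0,0,0],[0.25,0.1,-0.15,0,0,0,0],[0.25,0.1,-0.15,0,0,0,0],[0.25,0.1,-0.15,0,0,0,0]]}}

```text
t: 4.72
ee_pos: [0.3367, 0.4704, 0.1972]
ee_rot: [0.007, 0.231, 0.973, 0.003]
wrist_force: [0.4, 1.2, 0.2]
gripper_width: 0.0004
```

```bash
python3 - <<'E'
from cell import arm
import cv2,numpy as np,pickle
from fit import *
s=arm.sense();print(s["t"],s["ee_pos"],s["wrist_force"])
sc=arm.grab_frame("scene")["color"];tp=arm.grab_frame("top")["color"]
im=cv2.resize(sc[218:338,298:458,::-1],(800,600),interpolation=2)[:, :]
p=least_squares(res,[.6,.3,.1,.06,.3],loss="soft_l1").x
for a,c in((0,(0,255,0)),(.08,(0,0,255))):
    q=[proj("scene",pt([*p[:4],a],u,v,.005)) for u,v in((0,-.12),(.12,-.12),(.12,.12),(0,.12))]
    q=(np.array(q)-[298,218]+.5)*5-.5; cv2.polylines(im,[q.astype(int)],True,c,1)
cv2.imwrite("pics/end_s.png",im)
cv2.imwrite("pics/end_t.png",cv2.resize(tp[:,:,::-1],(800,600),interpolation=2))
for n,x in(("top",slice(225,410)),):
    D=cv2.absdiff(cv2.GaussianBlur(tp,(5,5),0),cv2.GaussianBlur(d["top"]["color"],(5,5),0)).max(2)[120:240,x]
    print("short cases diff max",D.max(),(D>25).sum())
E
```

```text
4.7167 [0.33674332 0.47044943 0.19715861] [0.41285928 1.23175882 0.15034031]
short cases diff max 6 0
```

View pics/end_s.png

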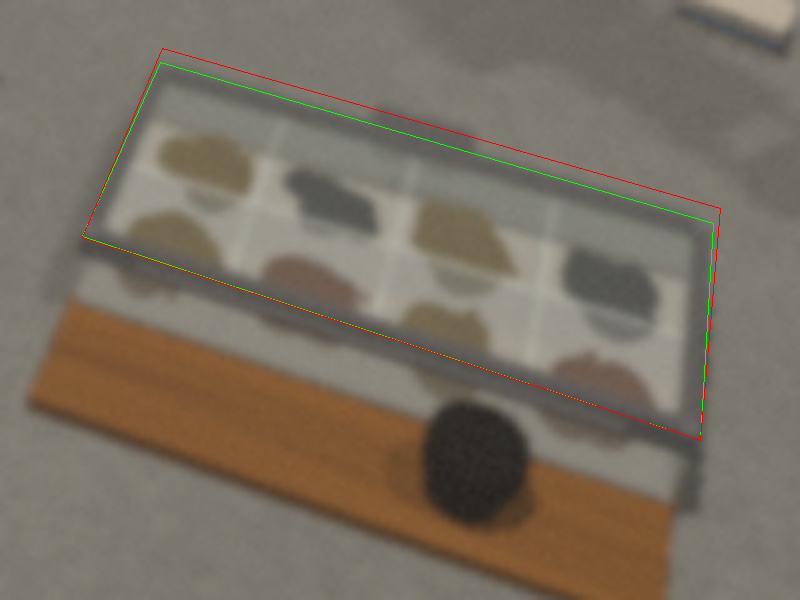

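View pics/end_t.png

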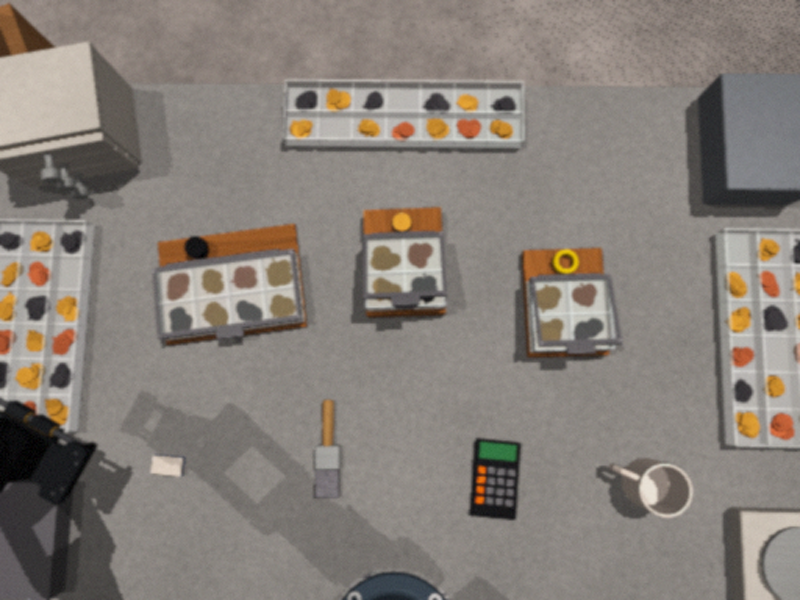

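In the scene crop the lid's front edge lies on or just below the green shut line from (160,65) to (713,222), clear of the red 0.08 rad line, with the arm away. In the top view the lid covers the case, with its tab at (230,331), and the short cases are unchanged. The arm is clear with no wrist force, so I'll hand in.

```bash
python3 -c "
from cell import arm
print(arm.sign_off()); s=arm.sense(); print(s['t'],s['wrist_force'])"
```

```text
the job is handed in; nothing more can be done
None
the job is handed in; nothing more can be done
```

I pressed the long case's lid shut with closed fingers at mid-width of its front edge, and handed the job in at about 4.8 s.

- **Press:** The lid met a firm stop at z = 0.0497 m, where my fit to the two cameras predicted 0.0498 m for shut. I pressed to about 21 N, above the 10 N catch and below the 50 N limit. I read no clear 10 N peak at the catch: the highest reading on the way down was 3.3 N, probably because I only read force between moves.
- **Lid after release:** With the arm lifted away, the lid stayed down. Its front edge lay on or slightly below the fitted shut line in the scene view and clear of the 0.08 rad line, though I did not measure the angle to 0.02 rad.
- **Short cases:** They look unchanged; the before-and-after top-view difference was at most 6 grey levels.
- **Arm:** It was clear of everything, with about 1 N of noise on the wrist. After hand-in the force could not be read again.

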